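# Unlock the flask lid, lift it off and hold it level

## Task

The orange food flask on the ledge is shut with its quarter-turn lid: take the lid by its black grip bar and turn it anticlockwise (seen from above) until the white pointer on the lid faces the white mark on the flask's shoulder, then lift it straight off and hold it level, squarely over the flask's mouth and about 10 cm above it. Keep it there still for three seconds, as you would to let it drip back into the flask, and finish while still holding it there: do not put it down. The flask must stay standing where it is, and leave the other things on the ledge as they are.

Things in the scene. Friction and masses are not known exactly. Their poses are not given: they have to be found in the camera images.
- flask: Orange insulated plastic food flask, 104 mm in diameter, flat shoulder 116 mm up, neck 71 mm in diameter with its rim 140 mm up. Origin: centre of its underside, z up its axis, x towards its white open mark. Full, about 0.75 kg, it stands loose, held only by weight and friction; the lid turns loosely, with less torque than would turn the flask.
- lid: Deep-orange lid, 90 mm in diameter, about 0.11 kg. Origin: centre of its skirt's lower edge, z up its axis, x towards its white pointer; shut, 119 mm above the flask's underside, 1 to 2 mm loose. Flat top 29 mm above the origin; centred on it a black grip bar, 58 mm long along x, 16 mm wide along y, 26 mm tall (top 55 mm above the origin), to be pinched across its width from above.
- lid_pointer (a point): Tip of the white pointer on the lid's rim (white patch 14 x 14 mm on the lid's top, stripe down its side), 45 mm from the axis along the lid's x, 15 mm above the lid's origin. At the start it lies 40 to 78 degrees clockwise, seen from above, of the flask's mark.
- flask_mark (a point): White open mark on the flask's shoulder, 14 mm wide (a stripe runs on down the side), 50 mm from the axis along the flask's x, 117 mm up. Two lugs on the neck hold the lid's tabs; they let it go only when the pointer is within about 15 degrees of this mark. A stop bars the lid about 82 degrees clockwise of it. The tabs pass the lugs in the first 15 mm of the lift.
- flask_mouth (a point): Centre of the flask's mouth in the plane of its rim, 140 mm above its underside.
- mug: Blue ceramic mug, 80 mm in diameter, 92 mm high, handle on its y side. Origin: centre of underside. Leave alone.
- mortar: Small wooden mortar, 94 mm in diameter, 82 mm high. Origin: centre of underside. Leave alone.
- pestle: Wooden pestle, 126 mm long, 28 mm thick, lying along its x. Origin: under its middle. Leave alone.
- bowl_outer: Lower of two nested stainless bowls, 170 mm in diameter, 58 mm high. Origin: centre of underside. Leave alone.
- bowl_inner: Upper stainless bowl, standing in the other, 156 mm in diameter, its rim about 68 mm above the ledge. Origin: centre of underside. Leave alone.
- sieve: Green plastic sieve lying upside down, 150 mm in diameter, 53 mm high, flat handle along its x to 183 mm from the centre. Origin: centre of the ring's underside. Leave alone.
- soap: Green washing-up bottle with white cap, 60 mm in diameter, 170 mm high. Origin: centre of underside. Leave alone.
Things that resemble listed ones, but are neither listed nor needed, are in the scene too. There is more than one size of the lid; the one meant has the size given above.

How it is judged:
On the way, in this order (a step that is already met when the one before it is completed fails the run):
1. the lid, still seated on the flask, is turned until its pointer faces the mark (within about 12 degrees) (y of lid_pointer in the frame of flask between -0.01 and 0.01 m and x of lid_pointer in the frame of flask above 0.03 m and z of lid in the frame of flask between 0.115 and 0.123 m and angle between flask's own z axis and vertical below 0.1 rad), for 0.2 s.
2. the lid is held by the fingers, level and still, squarely over the flask's mouth and about 10 cm above it, for almost three seconds (z of lid in the frame of flask between 0.195 and 0.295 m and horizontal distance between lid and flask below 0.02 m and angle between lid's own z axis and vertical below 0.12 rad and linear speed of lid below 0.02 m/s and angular speed of lid below 0.15 rad/s and contact force between lid and flask below 0.05 N and contact force between lid and the fingers above 1 N and angle between flask's own z axis and vertical below 0.1 rad and height (world z) of flask below 0.008 m and distance of flask from where it was at the start of the episode below 0.03 m), for 2.8 s.
At the end, for the whole second after the job is handed in: The fingers alone hold the lid: lower edge 55 to 155 mm above the flask's rim, within 20 mm of the flask's axis, level to 7 degrees, still (under 20 mm/s, 0.15 rad/s); the flask stands upright on the ledge within 30 mm of its start, every other thing within 25 mm of its own (all of step 2 and distance of each of mug, mortar, pestle, bowl_outer, bowl_inner, sieve, soap from where it was at the start of the episode below 0.025 m); the arm keeps its last pose, push and grip.
It fails at once if the flask is lifted, tipped or pushed away (height (world z) of flask above 0.02 m or angle between flask's own z axis and vertical above 0.2 rad or distance of flask from where it was at the start of the episode above 0.04 m).
It fails at once if the lid is tipped (angle between lid's own z axis and vertical above 0.35 rad).
It fails at once if another thing on the ledge is moved or tipped (distance of any of mug, mortar, pestle, bowl_outer, bowl_inner, sieve, soap from where it was at the start of the episode above 0.025 m or angle between any of mug, mortar, soap, bowl_outer, bowl_inner, sieve's own z axis and vertical above 0.3 rad).
It also fails if it takes over 45 s, if anything falls off the work surface, if the arm or the gripper's body presses on something with over 40 N, if the wrist force passes 120 N, or if a joint passes its speed limit or range.

## Robot

A 6-joint arm with a two-finger parallel gripper is mounted at the origin on the work surface. World frame = base frame: x ahead of the robot, y to its left, z up, the work surface at z = 0. Lengths are in m, angles in rad, forces in N, time in s.
With the tool pointing down it reaches from about 0.425 to 0.95 m from the base axis. Payload 3.5 kg.
Tool frame: the origin (TCP) lies between the finger pads; the fingertips stand 22 mm ahead of it and the grasp point (between the pads) lies 3 mm ahead of it (ctrl.nose_length is the z of the fingertips in the tool frame, in m); z points along the fingers, y is the line along which they close (so a half turn about z gives the same grasp; the last joint's range is limited). The gripper opens to 85 mm and grips with 20 to 120 N. Pads are 22 mm wide; open, the fingers measure 114 mm over their backs; the gripper's body (76 mm by 85 mm) begins 54 mm behind the grasp point. The pads swing forward as they close: fully open they stand 13 mm farther back than shut.
Start: joints at [-1.349, 0.286, 1.577, -0, 1.279, -0.15], TCP at [0.245, -0.629, 0.224] pointing down, gripper open.
Joint ranges: [-2.77, 2.77], [-0.9, 2.22], [0.21, 2.48], [-1.53, 4.67], [0.24, 2.81], [-2.84, 2.84]. Speed limits (rad/s): [2.79, 2.79, 3.14, 3.14, 3.14, 3.14].

## Interface

Orientations are given as a unit quaternion [x, y, z, w].
In Python, from plant import ctrl gives the robot as it stands. The module is installed in compiled form; this text tells all that it offers.
- The arm moves only by the tool send_rows, never from a script. Its argument "rows" is text: rows parted by semicolons, each of 7 numbers parted by spaces: the turn, a rotation vector about the tool's x, y, z in degrees, then the shift along the tool's x, y, z in mm, then the opening, from -1 (shut) to 1 (fully open). A call has 1 to 8 rows; each row is the pose to reach, as a shift and turn from the pose commanded when the call began, along the tool's axes at that moment; what a row does not reach only later rows make up. A row lasts 1/8 s, in which the tool goes at most 62.5 mm and 10.7 degrees, less where a joint would pass 70% of its speed; a pose out of reach is approached as far as the arm can. A call with a gripper value outside its range is refused whole. The fingers move at their own pace and stop on an object; "grip_force" is the grip in N (left out, the last holds). Time passes only in rows, so rows that repeat a pose let the fingers close. It gives the time, the measured TCP pose, the force, the opening and the grip force at its end, in the units of the state.
- ctrl.get_state(): the state, without advancing time (a new reading comes with each control period).
- ctrl.read_camera(name): name is "side" or "top"; returns a dict with "color" (420x560x3 uint8, red, green, blue), "fx", "fy", "cx", "cy" (pixels), "extrinsics" (4x4, takes a point from world to camera coordinates). Camera axes: x right, y down, z forward; pixel columns grow to the right and rows downward; lengths in m; the calibration is good to about 2 mm. A picture is of the moment at which its call begins. There is no depth.
- ctrl.sign_off(): hands the job in; it is judged then, once.
Trained networks look in a picture, given as the dict that the camera call returned (one of the last four; its "shot" number tells which), for a name from the list of things; names that differ only in an ending like _2 or _b are one class to them, and where a whole thing is asked for, a point or a joint stands for the part that bears it (a point fixed in the world has none). Each returns a list of dicts, best first, with "p" (0 to 1); they miss things now and then, are a little off and sometimes report something else, mostly with a low value. They report only what shows in the picture. A call takes as long as a camera call. They do not tell look-alikes from the thing itself.
- ctrl.look_for(picture, target): "position" ([x, y, z] in m, in the coordinates of the camera as it stood for that picture, good to about 4 mm: the middle of the surface that is visible of it).
The state is a dict: "time": time; "qpos": joint angles; "dq": joint speeds; "joint_efforts": joint torques, N m; "eef_pos": TCP position; "tcp_rot": TCP orientation; "contact_force": force on the tool from outside, world axes, zero at the start; "wrist_torque": the same for the moment, N m; "opening": opening from 0.0 (shut) to 1.0 (fully open); "finger_force": force on a finger pad.
Only numpy, scipy, OpenCV 4.12 (cv2) and the standard library are available. Lean on these libraries where they do the work, as an engineer would, in place of code of your own. Each camera call takes 0.05 s, during which the arm holds its last target. There are 200 camera calls.

## Working session

There is one attempt and no reset: what is moved stays moved. The work goes in short steps, Python scripts to look and compute and a tool call to move; the robot and the scene stay as the last step left them, time stands still between calls to the robot, and variables do not carry over. Pictures are saved under pics/ and viewed, at most 10 in all, crops included, and the job is handed in when it is done.

Besides the shell and the picture viewer there is one more tool, called after ">>>" as name(argument=value, ...), one argument or row to a line, values as JSON. send_rows: Moves the arm, as the interface text tells. Its arguments: {"type":"object","properties":{"rows":{"type":"string"},"grip_force":{"type":"number"}},"required":["rows"]}

```bash
mkdir -p pics; cat > h.py <<'E'
import numpy as np, cv2
from plant import ctrl
def w(p,pic):
    T=np.linalg.inv(pic["extrinsics"]); return T[:3,:3]@np.array(p)+T[:3,3]
def px(P,pic):
    c=(np.array(pic["extrinsics"])@np.r_[P,1])[:3]; return np.array([pic["fx"]*c[0]/c[2]+pic["cx"],pic["fy"]*c[1]/c[2]+pic["cy"]])
def onplane(uv,z,pic):
    T=np.linalg.inv(pic["extrinsics"]); d=T[:3,:3]@np.array([(uv[0]-pic["cx"])/pic["fx"],(uv[1]-pic["cy"])/pic["fy"],1]); return T[:3,3]+d*(z-T[2,3])/d[2]
E
python3 - <<'E'
from h import *
for n in("top","side"):
    p=ctrl.read_camera(n); cv2.imwrite(f"pics/{n}0.png",p["color"][:,:,::-1])
    for t in("flask","lid","lid_pointer","flask_mark"):
        for r in ctrl.look_for(p,t)[:4]:
            P=w(r["position"],p); print(n,t,round(r["p"],2),P.round(3),px(P,p).round())
print(ctrl.get_state())
E
```

```text
top flask 0.57 [ 0.511 -0.005  0.109] [253. 245.]
top flask 0.33 [0.763 0.144 0.03 ] [200. 158.]
top lid 0.69 [0.532 0.015 0.149] [243. 235.]
top lid 0.65 [ 0.41  -0.025  0.017] [264. 286.]
top lid 0.61 [ 0.536 -0.11   0.023] [295. 237.]
top lid_pointer 0.96 [ 0.415 -0.019  0.019] [261. 284.]
top lid_pointer 0.86 [ 0.534 -0.106  0.02 ] [293. 238.]
top lid_pointer 0.63 [0.533 0.015 0.146] [243. 234.]
top flask_mark 0.54 [ 0.507 -0.006  0.114] [253. 246.]
side flask 0.62 [0.53  0.062 0.069] [284. 255.]
side lid 0.81 [0.535 0.042 0.149] [284. 224.]
side lid 0.8 [ 0.407 -0.006  0.022] [336. 259.]
side lid_pointer 0.69 [0.532 0.044 0.146] [284. 225.]
side lid_pointer 0.55 [ 0.406 -0.008  0.024] [337. 258.]
side flask_mark 0.59 [0.528 0.066 0.069] [284. 256.]
side flask_mark 0.27 [0.764 0.101 0.038] [188. 262.]
{'time': 0.5, 'qpos': array([-1.34902810e+00,  2.86325347e-01,  1.57674084e+00, -2.85376455e-05,
        1.27855159e+00, -1.50006075e-01]), 'dq': array([ 0.00030114,  0.00013344, -0.00251891, -0.00068739, -0.0008844 ,
        0.0002654 ]), 'joint_efforts': array([-2.94709489e-04, -4.05460131e+01, -2.92555493e+01, -1.62529946e-04,
        1.16632611e-03, -8.25463133e-06]), 'eef_pos': array([ 0.24521909, -0.62885943,  0.2234858 ]), 'tcp_rot': array([ 9.82771915e-01,  1.84822516e-01, -1.41055471e-05, -1.20618969e-05]), 'contact_force': array([-0.06644765,  0.09601941, -0.54280771]), 'wrist_torque': array([ 0.03281124, -0.01122916, -0.01643547]), 'finger_force': 0.0, 'opening': 1.0015379850449242}
```

View pics/top0.png

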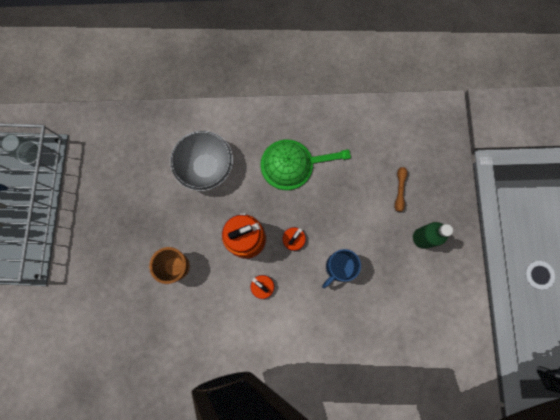

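View pics/side0.png

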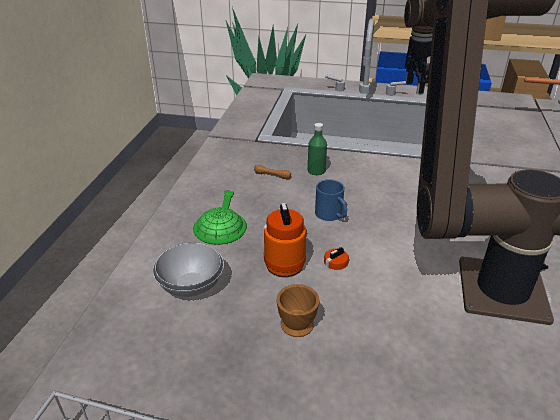

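```bash
python3 - <<'E'
import cv2,numpy as np
a=cv2.imread("pics/top0.png")[195:275,200:300]; b=cv2.imread("pics/side0.png")[190:310,234:334]
a=cv2.resize(a,None,fx=4,fy=4,interpolation=cv2.INTER_CUBIC); b=cv2.resize(b,None,fx=4,fy=4,interpolation=cv2.INTER_CUBIC)
c=np.zeros((480,800,3),np.uint8); c[:320,:400]=a; c[:,400:]=b; cv2.imwrite("pics/crop0.png",c)
E
```

```text
(no output)
```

View pics/crop0.png

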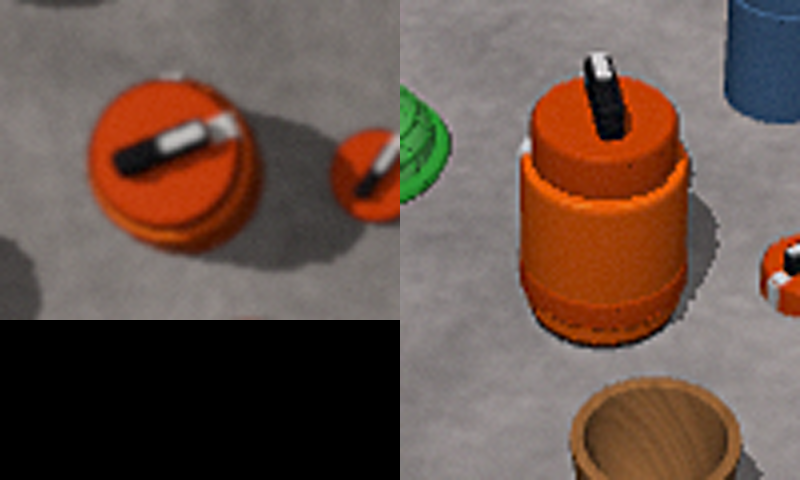

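The lid could be confused with three things: the lid on the flask at top (243,235), a small loose lid at (294,238), and another at (262,286). I choose the one on the flask: it's the full-size one, with its bar and white pointer at about (256,226). The flask's mark shows at about (243,214). The crop confirms this.

```bash
python3 - <<'E'
from h import *
from scipy.optimize import least_squares
t=cv2.imread("pics/top0.png");
pt=ctrl.read_camera("top"); ps=ctrl.read_camera("side")
def hsv(p): return cv2.cvtColor(p["color"],cv2.COLOR_RGB2HSV)
H=hsv(pt)
roi=np.zeros((420,560),bool); roi[205:262,215:272]=1
dark=(H[...,2]<70)&(H[...,1]<160)&roi; white=(H[...,1]<90)&(H[...,2]>150)&roi
for n,m in(("dark",dark),("white",white)):
    k,l,s,c=cv2.connectedComponentsWithStats(m.astype(np.uint8))
    for i in range(1,k):
        if s[i,4]>2: print(n,s[i],c[i].round(1),H[l==i].mean(0).round())
k=np.argwhere(white)
# lid red region
red=(H[...,0]<=20)&(H[...,1]>180)&roi
print(np.bincount(H[...,0][red]), )
for (x,y) in((243,222),(230,240),(243,250),(243,255),(255,240),(262,245)): print(x,y,H[y,x])
hull=cv2.convexHull(np.argwhere(red)[:,::-1].astype(np.int32)); print(cv2.boundingRect(hull))
HS=hsv(ps); r2=np.zeros((420,560),bool); r2[195:280,255:312]=1
red=(HS[...,0]<=20)&(HS[...,1]>180)&r2
for y in range(205,278,5):
    xs=np.where(red[y])[0]; print(y,xs.min() if len(xs) else None,xs.max() if len(xs) else None)
for n,pp in (("top",pt),("side",ps)):
    T=np.linalg.inv(pp["extrinsics"]);print(n,T[:3,3].round(3),pp["fx"])
for z in(.148,.119,.116,0.):
  print(z,onplane((243.2,235),z,pt).round(4))
E
```

```text
dark [260 224  12  37 221] [267.3 239.6] [17. 35. 65.]
dark [229 229  24   9  78] [236.9 233.4] [97. 51. 29.]
dark [252 256   4   2   4] [253.5 256.8] [ 6. 99. 68.]
dark [258 258   3   2   4] [259.2 258.8] [21. 15. 68.]
white [252 224   7   5  17] [255.4 225.6] [  9.  23. 171.]
white [240 226  10   6  32] [244.9 228.6] [ 11.   7. 177.]
[  1   0   0   2   5  11  45 228 662 156  60  28   3]
243 222 [  8 240 191]
230 240 [  8 235 181]
243 250 [  7 240 155]
243 255 [ 10 236 120]
255 240 [  8 236 187]
262 245 [  9 251  65]
(222, 215, 43, 43)
205 None None
210 276 293
215 269 300
220 267 302
225 267 303
230 264 305
235 264 305
240 264 305
245 264 305
250 264 304
255 264 305
260 264 304
265 267 303
270 269 300
275 277 291
top [ 0.413 -0.089  1.091] 399.59828901868804
side [0.343 0.998 0.881] 513.3738271553456
0.148 [0.5305 0.0141 0.148 ]
0.119 [0.5341 0.0173 0.119 ]
0.116 [0.5345 0.0176 0.116 ]
0.0 [0.5489 0.0303 0.    ]
```

```bash
python3 - <<'E'
from h import *
from scipy.optimize import minimize
pt=ctrl.read_camera("top"); ps=ctrl.read_camera("side")
a=np.linspace(0,2*np.pi,60)
def circ(x,y,z,r): return np.c_[x+r*np.cos(a),y+r*np.sin(a),0*a+z]
S=8
def hull(p,X):
    P=np.vstack([circ(X[0],X[1],0,.050),circ(X[0],X[1],.012,.052),circ(X[0],X[1],.116,.052),circ(X[0],X[1],.148,.045)])
    return cv2.convexHull(np.array([px(q,p) for q in P],np.float32))
obs=[]
for p,(r0,r1,c0,c1) in((pt,(205,262,215,272)),(ps,(195,280,255,312))):
    H=cv2.cvtColor(p["color"],cv2.COLOR_RGB2HSV); m=np.zeros((420,560),np.uint8)
    m[r0:r1,c0:c1]=((H[...,0]<=20)&(H[...,1]>180)&(H[...,2]>45))[r0:r1,c0:c1]
    m=cv2.morphologyEx(m,cv2.MORPH_OPEN,np.ones((3,3)))
    obs.append(cv2.convexHull(np.argwhere(m)[:,::-1].astype(np.float32)))
def cost(X):
    s=0
    for p,o in zip((pt,ps),obs):
        h=hull(p,X); i=cv2.intersectConvexConvex(h,o)[0]; s+=cv2.contourArea(h)+cv2.contourArea(o)-2*i
    return s
r=minimize(cost,[.54,.02],method="Nelder-Mead",options=dict(initial_simplex=[[.54,.02],[.55,.02],[.54,.03]])); C=r.x
print(C.round(4),r.fun,[cv2.contourArea(o) for o in obs],[cv2.contourArea(hull(p,C)) for p in(pt,ps)])
def ang(P): d=P[:2]-C; return np.degrees(np.arctan2(d[1],d[0])).round(1),np.linalg.norm(d).round(4)
print("pointer",ang(onplane((255.4,225.6),.148,pt)))
H=cv2.cvtColor(pt["color"],cv2.COLOR_RGB2HSV)
m=np.zeros((420,560),bool); m[222:242,227:254]=(H[222:242,227:254,1]<160)
k,l,s,c=cv2.connectedComponentsWithStats(m.astype(np.uint8)); 
q=np.argwhere(((H[...,2]<70)|(H[...,1]<90))&m)[:,::-1]
W=np.array([onplane(u,.174,pt)[:2] for u in q]); ev,V=np.linalg.eigh(np.cov(W.T)); print("bar",W.mean(0).round(4),np.degrees(np.arctan2(V[1,1],V[0,1])).round(1),(W@V[:,1]).min(),np.ptp(W@V[:,1]),np.ptp(W@V[:,0]))
# mark
for n,p,b in(("top",pt,(210,218,236,252)),("side",ps,(215,262,258,270))):
    H=cv2.cvtColor(p["color"],cv2.COLOR_RGB2HSV); r0,r1,c0,c1=b
    sub=H[r0:r1,c0:c1]; mm=np.argwhere((sub[...,1]<90)&(sub[...,2]>(125 if n=="top" else 150)))[:,::-1]+[c0,r0]; print(n,len(mm),mm.mean(0),mm.min(0),mm.max(0))
for th in range(-10,120,10):
    d=np.r_[np.cos(np.radians(th)),np.sin(np.radians(th))]
    print(th,[px(np.r_[C+rr*d,z],p).round(1).tolist() for p,rr,z in((pt,.05,.117),(ps,.05,.117),(ps,.052,.08),(pt,.038,.148))])
E
```

```text
[0.5367 0.0178] 402.879221740528 [1365.0, 2398.5] [1539.4138836151687, 2624.0446838284843]
pointer (np.float64(-64.8), np.float64(0.0365))
bar [0.5368 0.0154] 110.1 -0.20038342781978052 0.060666730166811705 0.015284966852244453
top 12 [242.41666667 213.33333333] [240 212] [245 214]
side 21 [263.95238095 230.95238095] [263 224] [266 242]
-10 [[246.4, 214.2], [265.9, 223.6], [265.4, 235.2], [244.2, 216.9]]
0 [[242.9, 214.0], [264.8, 225.7], [264.3, 237.3], [241.5, 216.7]]
10 [[239.4, 214.4], [264.3, 227.8], [263.8, 239.6], [238.7, 217.0]]
20 [[236.0, 215.4], [264.4, 230.0], [263.9, 241.9], [236.1, 217.8]]
30 [[232.8, 217.0], [265.2, 232.1], [264.6, 244.1], [233.6, 219.0]]
40 [[229.9, 219.0], [266.5, 234.1], [266.0, 246.3], [231.3, 220.7]]
50 [[227.4, 221.6], [268.4, 236.0], [267.9, 248.3], [229.4, 222.7]]
60 [[225.4, 224.5], [270.9, 237.7], [270.4, 250.0], [227.8, 224.9]]
70 [[223.9, 227.7], [273.8, 239.1], [273.4, 251.5], [226.6, 227.5]]
80 [[223.0, 231.1], [277.0, 240.1], [276.7, 252.6], [225.9, 230.2]]
90 [[222.7, 234.6], [280.5, 240.8], [280.3, 253.3], [225.7, 232.9]]
100 [[223.0, 238.2], [284.2, 241.0], [284.1, 253.6], [225.9, 235.7]]
110 [[223.9, 241.6], [287.9, 240.9], [287.8, 253.4], [226.6, 238.3]]
```

```bash
cat >> h.py <<'E'
from scipy.spatial.transform import Rotation as Ro
def to(pos,ydeg):
    s=ctrl.get_state(); R=Ro.from_quat(s["tcp_rot"]); a=np.radians(ydeg); y=np.array([np.cos(a),np.sin(a),0]); z=np.array([0,0,-1.]); x=np.cross(y,z)
    G=Ro.from_matrix(np.c_[x,y,z]); print("t",s["time"],"turn",(R.inv()*G).as_rotvec(degrees=True).round(1),"shift",(R.inv().apply(np.array(pos)-s["eef_pos"])*1000).round(1),"q",s["qpos"].round(2),"F",s["contact_force"].round(1),"open",round(float(s["opening"]),3),"pos",s["eef_pos"].round(4))
E
python3 -c "
from h import *
to([.39,-.31,.30],-24); to([.537,.017,.25],23)"
```

```text
t 0.7 turn [  0.    0.  -44.7] shift [ 250.7 -244.5  -76.5] q [-1.35  0.29  1.58 -0.    1.28 -0.15] F [ 0.2 -0.3  0.5] open 1.0 pos [ 0.2453 -0.6289  0.2235]
t 0.7 turn [  0.    0.  -91.7] shift [ 506.5 -495.7  -26.5] q [-1.35  0.29  1.58 -0.    1.28 -0.15] F [ 0.2 -0.3  0.5] open 1.0 pos [ 0.2453 -0.6289  0.2235]
```

>>> send_rows(
  rows="0 0 0 0 0 -60 1; 0 0 -10 40 -40 -77 1; 0 0 -20 80 -80 -77 1; 0 0 -30 120 -120 -77 1; 0 0 -38 160 -160 -77 1; 0 0 -45 200 -200 -77 1; 0 0 -45 240 -240 -77 1; 0 0 -45 251 -245 -77 1",
)

```text
time: 1.7
eef_pos: [0.391, -0.3069, 0.3011]
tcp_rot: [0.836, 0.548, 0.0, 0.001]
contact_force: [0.2, -0.3, -0.1]
opening: 1.003
finger_force: 0.0
```

```bash
python3 -c "
from h import *
to([.537,.017,.25],23)"
```

```text
t 1.7 turn [  0.1   0.  -46.5] shift [355.3   4.7  51. ] q [-0.87 -0.17  1.91  0.    1.4  -0.46] F [ 0.2 -0.3 -0.1] open 1.003 pos [ 0.391  -0.3069  0.3011]
```

>>> send_rows(
  rows="0 0 -8 50 0 0 1; 0 0 -16 105 0 10 1; 0 0 -24 160 0 20 1; 0 0 -32 215 2 30 1; 0 0 -40 270 4 40 1; 0 0 -46.5 325 4 50 1; 0 0 -46.5 353 4 50 1; 0 0 -46.5 353 4 50 1",
)

```text
time: 2.7
eef_pos: [0.5363, 0.0129, 0.2502]
tcp_rot: [0.552, 0.834, -0.0, -0.0]
contact_force: [-0.6, -0.7, 0.4]
opening: 0.999
finger_force: 0.0
```

```bash
python3 -c "
from h import *
to([.537,.017,.174],23)
a=[]
for n in('top','side'):
    p=ctrl.read_camera(n); c=px([.537,.017,.17],p).astype(int); im=p['color'][c[1]-50:c[1]+50,c[0]-50:c[0]+50,::-1]; a.append(cv2.resize(im,(400,400),interpolation=2))
cv2.imwrite('pics/b.png',np.hstack(a))"
```

```text
t 2.7 turn [-0.   0.  -0.1] shift [ 3.5  2.2 76.2] q [-0.16 -0.04  1.89 -0.    1.3  -0.57] F [-0.6 -0.7  0.4] open 0.999 pos [0.5363 0.0129 0.2502]
```

View pics/b.png

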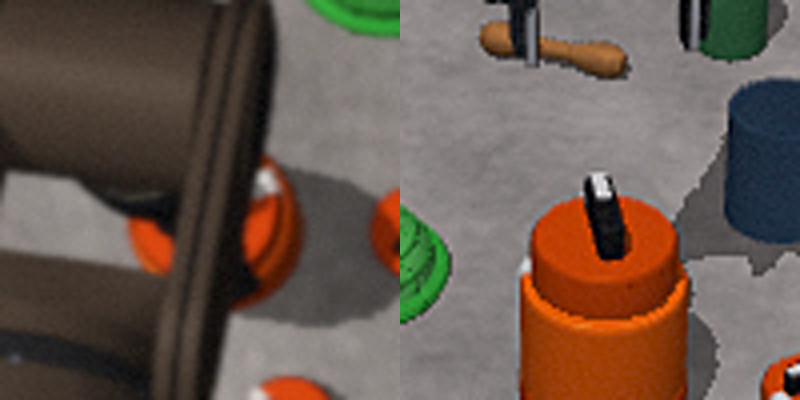

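>>> send_rows(
  rows="0 0 0 3.5 2 15 0.5; 0 0 0 3.5 2 30 0.5; 0 0 0 3.5 2 45 0.4; 0 0 0 3.5 2 58 0.3; 0 0 0 3.5 2 68 0.3; 0 0 0 3.5 2 76 0.3; 0 0 0 3.5 2 76 0.3; 0 0 0 3.5 2 76 0.3",
  grip_force=40,
)

```text
time: 3.8
eef_pos: [0.5365, 0.0162, 0.1751]
tcp_rot: [0.553, 0.833, 0.0, 0.0]
contact_force: [-0.3, 0.5, 0.7]
opening: 0.649
finger_force: 0.0
```

```bash
python3 -c "
from h import *
to([.537,.017,.174],23)
a=[]
for n in('side',):
    p=ctrl.read_camera(n); c=px([.537,.017,.17],p).astype(int); im=p['color'][c[1]-50:c[1]+50,c[0]-50:c[0]+50,::-1]; a.append(cv2.resize(im,(600,600),interpolation=2))
cv2.imwrite('pics/c.png',np.hstack(a))"
```

```text
t 3.8 turn [ 0.   0.  -0.2] shift [0.5 0.8 1.1] q [-0.16  0.03  1.96  0.    1.15 -0.56] F [-0.3  0.5  0.7] open 0.649 pos [0.5365 0.0162 0.1751]
```

View pics/c.png

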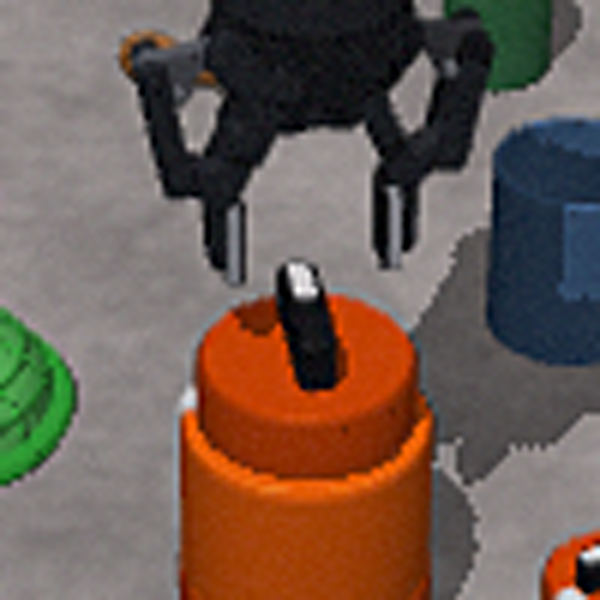

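```bash
python3 -c "
from h import *
print(ctrl.nose_length)
p=ctrl.read_camera('side'); c=px([.537,.017,.17],p).astype(int)
a=np.radians(23); d=np.array([np.cos(a),np.sin(a),0])*.028
def q(P): return ((px(P,p)-(c-50))*6).round()
T=np.array([.5365,.0162,.175])
for z in (.153,.161,.175,.185): print(z,q([*T[:2],z]+d),q([*T[:2],z]-d))
b=np.radians(-67); e=np.array([np.cos(b),np.sin(b),0])*.029
for C in([.537,.017,.174],[.537,.017,.148]): print('bar ends',q(np.array(C)+e),q(np.array(C)-e))
print('wrist',q([*T[:2],.235]))
"
```

```text
0.022
0.153 [238. 344.] [374. 328.]
0.161 [237. 327.] [375. 312.]
0.175 [237. 299.] [375. 283.]
0.185 [237. 278.] [376. 263.]
bar ends [291. 253.] [320. 336.]
bar ends [290. 306.] [319. 389.]
wrist [308. 164.]
```

```bash
python3 -c "
from h import *
p=ctrl.read_camera('side'); c=px([.537,.017,.17],p).astype(int)
def inv(u,z): return onplane(np.array(u)/6+c-50,z,p).round(4)
print('shadow on lid',inv((258,318),.148),inv((240,310),.148),inv((278,325),.148))
t=ctrl.read_camera('top'); 
pt=onplane((275,245),0,t); print('lid-shadow centre',pt,(pt[:2]-[.537,.017])/.148)
print('small lid bar check')
a=[]
im=t['color'][150:320,170:340,::-1]; im2=p['color'][100:300,200:400,::-1]
cv2.imwrite('pics/d.png',np.hstack([cv2.resize(im,(400,400),interpolation=2),cv2.resize(im2,(400,400),interpolation=2)]))
"
```

```text
shadow on lid [0.5595 0.0015 0.148 ] [ 0.5679 -0.0024  0.148 ] [0.5505 0.0046 0.148 ]
lid-shadow centre [ 0.51896008 -0.05647232  0.        ] [-0.12189134 -0.49643462]
small lid bar check
```

View pics/d.png

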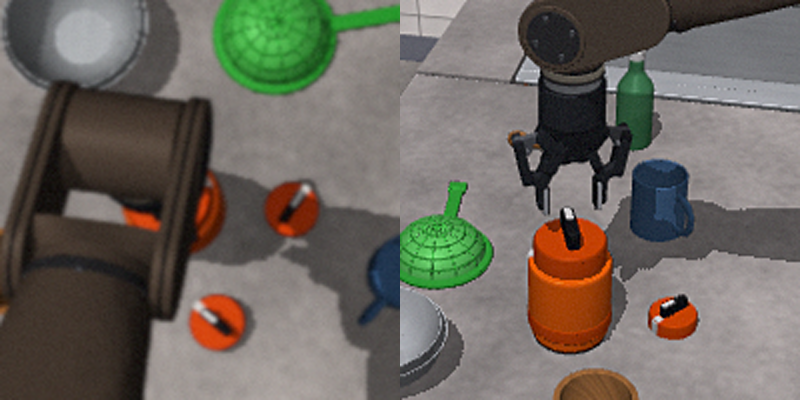

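>>> send_rows(
  rows="0 0 0 0 0 0 -0.3; 0 0 0 0 0 0 -0.3; 0 0 0 0 0 0 -0.3; 0 0 0 0 0 0 -0.3",
)

```text
time: 4.5
eef_pos: [0.5361, 0.0162, 0.1745]
tcp_rot: [0.553, 0.833, -0.0, -0.0]
contact_force: [-0.3, 0.2, 0.5]
opening: 0.35
finger_force: 0.0
```

```bash
python3 -c "
from h import *
to([.537,.017,.174],23)
p=ctrl.read_camera('side'); c=px([.537,.017,.17],p).astype(int); im=p['color'][c[1]-50:c[1]+50,c[0]-50:c[0]+50,::-1]
cv2.imwrite('pics/e.png',cv2.resize(im,(600,600),interpolation=2))"
```

```text
t 4.5 turn [-0.  -0.  -0.2] shift [0.4 1.1 0.5] q [-0.16  0.03  1.96  0.    1.15 -0.56] F [-0.3  0.2  0.5] open 0.35 pos [0.5361 0.0162 0.1745]
```

View pics/e.png

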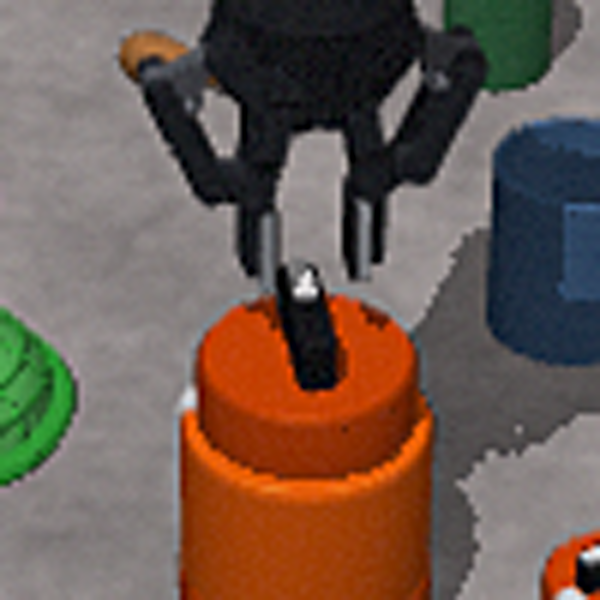

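```bash
python3 - <<'E'
from h import *
out=[]
T=np.array([.2452,-.6289,.2235]); y=np.radians(-68.7); d=np.array([np.cos(y),np.sin(y),0])
for n in("top","side"):
    p=ctrl.read_camera(n); im=cv2.imread(f"pics/{n}0.png"); c=px(T,p).astype(int); print(n,c)
    x0=min(max(c[0]-40,0),480); y0=min(max(c[1]-40,0),340)
    im=cv2.resize(im[y0:y0+80,x0:x0+80],(400,400),interpolation=2)
    for z,col in((.022,(0,0,255)),(.009,(0,255,0)),(-.015,(255,255,0))):
        for s in(-1,1):
            q=(px(T+s*d*.0425-[0,0,z],p)-[x0,y0]+.5)*5; cv2.drawMarker(im,tuple(int(v) for v in q),col,cv2.MARKER_CROSS,9,1)
    out.append(im)
cv2.imwrite("pics/f.png",np.hstack(out))
E
```

```text
top [553 359]
side [412  94]
```

View pics/f.png

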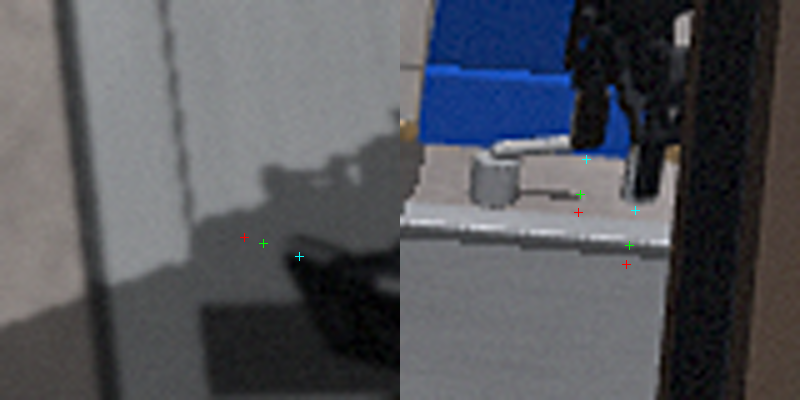

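>>> send_rows(
  rows="0 0 0 0.5 2 3 -0.3; 0 0 0 0.5 2 6 -0.3; 0 0 0 0.5 2 9 -0.3; 0 0 0 0.5 2 11 -0.3",
)

```text
time: 5.15
eef_pos: [0.5376, 0.0175, 0.1631]
tcp_rot: [0.553, 0.833, -0.0, -0.0]
contact_force: [-1.2, 0.5, 1.4]
opening: 0.353
finger_force: 0.0
```

>>> send_rows(
  rows="0 0 0 0 0 2 -0.3; 0 0 0 0 0 4 -0.3; 0 0 0 0 0 6 -0.3; 0 0 0 0 0 8 -0.3; 0 0 0 0 0 9 -0.3; 0 0 0 0 0 9 -0.3",
)

```text
time: 5.9
eef_pos: [0.5377, 0.0174, 0.1544]
tcp_rot: [0.553, 0.833, -0.0, -0.0]
contact_force: [-0.3, -1.0, -0.4]
opening: 0.351
finger_force: 0.0
```

```bash
python3 -c "
from h import *
to([.537,.017,.152],23)
p=ctrl.read_camera('side'); c=px([.537,.017,.17],p).astype(int); im=p['color'][c[1]-50:c[1]+50,c[0]-50:c[0]+50,::-1]
cv2.imwrite('pics/g.png',cv2.resize(im,(600,600),interpolation=2))"
```

```text
t 5.9 turn [-0.  -0.  -0.2] shift [-0.1 -0.8  2.4] q [-0.16  0.05  1.97  0.    1.11 -0.55] F [-0.3 -1.  -0.4] open 0.351 pos [0.5377 0.0174 0.1544]
```

View pics/g.png

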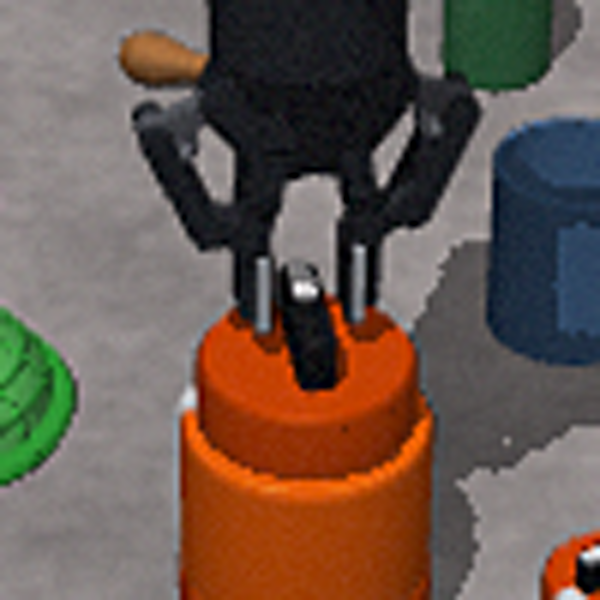

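>>> send_rows(
  rows="0 0 0 0 0 1.5 -0.3; 0 0 0 0 0 3 -0.3; 0 0 0 0 0 3 -0.6; 0 0 0 0 0 3 -1; 0 0 0 0 0 3 -1; 0 0 0 0 0 3 -1; 0 0 0 0 0 3 -1",
  grip_force=40,
)

```text
time: 6.82
eef_pos: [0.5378, 0.0175, 0.1515]
tcp_rot: [0.553, 0.833, -0.0, 0.0]
contact_force: [0.9, -0.2, -0.1]
opening: 0.176
finger_force: 40.7
```

```bash
python3 -c "
from h import *
to([.537,.017,.152],90); print(ctrl.get_state()['wrist_torque'])"
```

```text
t 6.825 turn [ -0.    0.  -67.2] shift [-0.1 -0.9 -0.5] q [-0.16  0.06  1.98 -0.    1.11 -0.55] F [ 0.9 -0.2 -0.1] open 0.176 pos [0.5378 0.0175 0.1515]
[ 0.00652019 -0.04428121  0.00054757]
```

>>> send_rows(
  rows="0 0 -5 0 0 0 -1; 0 0 -11 0 0 0 -1; 0 0 -18 0 0 0 -1; 0 0 -25 0 0 0 -1; 0 0 -32 0 0 0 -1; 0 0 -39 0 0 0 -1; 0 0 -45 0 0 0 -1; 0 0 -50 0 0 0 -1",
)

```text
time: 7.82
eef_pos: [0.5383, 0.0182, 0.1517]
tcp_rot: [0.149, 0.989, 0.001, 0.001]
contact_force: [0.2, 2.4, -0.1]
opening: 0.177
finger_force: 40.8
```

```bash
python3 -c "
from h import *
to([.537,.017,.152],90); print(ctrl.get_state()['wrist_torque'])
p=ctrl.read_camera('side'); c=px([.537,.017,.15],p).astype(int); im=p['color'][c[1]-40:c[1]+60,c[0]-50:c[0]+50,::-1]
cv2.imwrite('pics/h.png',cv2.resize(im,(600,600),interpolation=2))
H=cv2.cvtColor(p['color'],cv2.COLOR_RGB2HSV)[210:265,255:312]
k,l,s,cc=cv2.connectedComponentsWithStats(((H[...,1]<90)&(H[...,2]>140)).astype(np.uint8))
for i in range(1,k): print(s[i]+[255,210,0,0,0],(cc[i]+[255,210]).round(1))
for th in(-30,-20,-10,0,10): 
  a=np.radians(th); d=np.array([np.cos(a),np.sin(a),0]); C=np.array([.537,.017,0])
  print(th,px(C+d*.045+[0,0,.134],p).round(1),px(C+d*.038+[0,0,.148],p).round(1))
"
```

```text
t 7.825 turn [  0.1   0.1 -17.1] shift [ 0.9 -1.5 -0.3] q [-0.16  0.06  1.98  0.    1.11 -1.43] F [ 0.2  2.4 -0.1] open 0.177 pos [0.5383 0.0182 0.1517]
[ 0.50420053 -0.15544019 -0.08545858]
[258 211   1   1   1] [258. 211.]
[265 211   2   1   2] [265.5 211. ]
[268 210   6   6  20] [271.4 212.8]
[297 210   8   5  19] [301.3 211.2]
[255 214   7   5  19] [257.3 215.9]
[263 216   5   6  19] [264.8 218.3]
[255 220   9   6  19] [259.4 222.3]
[255 225   9   9  27] [257.9 229.7]
[264 224   4   6  16] [265.4 226.5]
[262 230   1   1   1] [262. 230.]
[255 236   1   1   1] [255. 236.]
[260 237   4   6  12] [261.9 239.5]
[308 237   4   4   9] [309.9 238.2]
[255 242   1   1   1] [255. 242.]
[263 246   1   1   1] [263. 246.]
[264 248   1   2   2] [264.  248.5]
[256 254   1   1   1] [256. 254.]
[262 254   2   2   2] [262.5 254.5]
[255 256   1   1   1] [255. 256.]
[256 258   1   1   1] [256. 258.]
[309 258   3   7  15] [310.3 261.7]
[264 262   1   1   1] [264. 262.]
-30 [271.1 215.2] [273.1 211.7]
-20 [269.2 216.6] [271.5 212.9]
-10 [267.7 218.3] [270.2 214.3]
0 [266.7 220.1] [269.4 215.9]
10 [266.2 222. ] [269.  217.5]
```

>>> send_rows(
  rows="0 0 -5 0 0 0 -1; 0 0 -10 0 0 0 -1; 0 0 -15 0 0 0 -1; 0 0 -20 0 0 0 -1; 0 0 -20 0 0 0 -1; 0 0 -20 0 0 0 -1; 0 0 -20 0 0 0 -1",
)

```text
time: 8.75
eef_pos: [0.5375, 0.0177, 0.1516]
tcp_rot: [-0.024, 1.0, 0.0, -0.0]
contact_force: [-3.6, 2.0, 1.9]
opening: 0.173
finger_force: 40.9
```

```bash
python3 -c "
from h import *
to([.537,.017,.152],90); print(ctrl.get_state()['wrist_torque'])
p=ctrl.read_camera('side'); c=px([.537,.017,.15],p).astype(int); im=p['color'][c[1]-40:c[1]+60,c[0]-50:c[0]+50,::-1]
cv2.imwrite('pics/h.png',cv2.resize(im,(600,600),interpolation=2))
H=cv2.cvtColor(p['color'],cv2.COLOR_RGB2HSV)[205:250,260:280]
k,l,s,cc=cv2.connectedComponentsWithStats(((H[...,1]<90)&(H[...,2]>140)).astype(np.uint8))
for i in range(1,k):
  if s[i][4]>3: print(s[i]+[260,205,0,0,0],(cc[i]+[260,205]).round(1))
"
```

```text
t 8.75 turn [ 0.  -0.1  2.8] shift [ 0.5 -0.7 -0.4] q [-0.16  0.06  1.98  0.    1.11 -1.78] F [-3.6  2.   1.9] open 0.173 pos [0.5375 0.0177 0.1516]
[0.38963609 0.41546946 0.05012854]
[275 205   5   4  12] [276.8 207.2]
[262 214  12  17  59] [267.5 219.9]
[260 222   3   3   8] [261.1 223. ]
[260 230   3   4   7] [260.9 231.6]
[262 236   4  14  23] [264.3 241.3]
```

View pics/h.png

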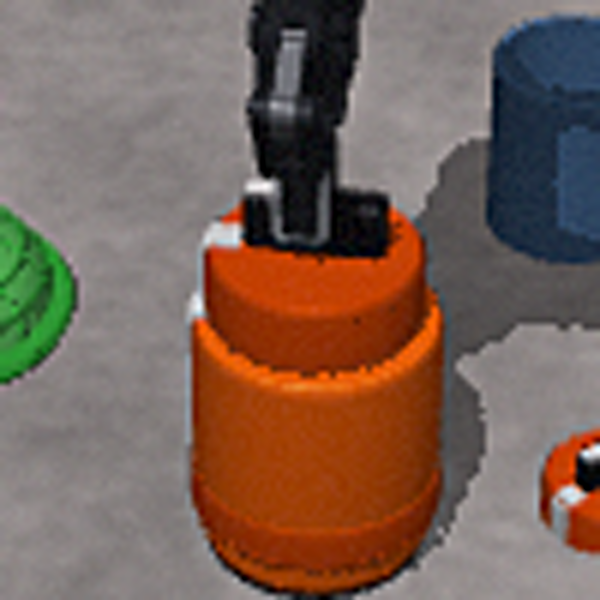

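The last picture shows the lid's white patch at crop (225,236), directly above the flask mark at (197,308), so they're aligned. Next is a small test lift with a force check.

>>> send_rows(
  rows="0 0 0 0 0 -1.5 -1; 0 0 0 0 0 -3 -1; 0 0 0 0 0 -5 -1; 0 0 0 0 0 -7 -1; 0 0 0 0 0 -7 -1",
)

```text
time: 9.43
eef_pos: [0.5378, 0.0174, 0.1587]
tcp_rot: [-0.024, 1.0, -0.0, 0.0]
contact_force: [-2.0, 1.0, -1.7]
opening: 0.174
finger_force: 40.5
```

```bash
python3 -c "
from h import *
to([.537,.017,.27],92.8)
p=ctrl.read_camera('side')
H=cv2.cvtColor(p['color'],cv2.COLOR_RGB2HSV)[205:250,255:280]
k,l,s,cc=cv2.connectedComponentsWithStats(((H[...,1]<90)&(H[...,2]>140)).astype(np.uint8))
for i in range(1,k):
  if s[i][4]>3: print(s[i]+[255,205,0,0,0],(cc[i]+[255,205]).round(1))
H=cv2.cvtColor(p['color'],cv2.COLOR_RGB2HSV)
for y in(262,266,270,274): xs=np.where((H[y,255:312,1]>180)&(H[y,255:312,0]<20))[0]+255; print(y,xs.min() if len(xs) else 0,xs.max() if len(xs) else 0)
"
```

```text
t 9.425 turn [-0.  0.  0.] shift [   0.8   -0.4 -111.3] q [-0.16  0.05  1.97 -0.    1.12 -1.78] F [-2.   1.  -1.7] open 0.174 pos [0.5378 0.0174 0.1587]
[275 205   5   2  10] [277.  205.5]
[262 211  12  20  68] [267.4 219.1]
[255 214   7   6  20] [257.2 216.1]
[255 222   9  12  36] [258.6 227.3]
[263 237   3  13  15] [264.6 242.7]
262 267 305
266 269 304
270 271 301
274 277 294
```

>>> send_rows(
  rows="0 0 0 0 0 -5 -1; 0 0 0 0 0 -12 -1; 0 0 0 0 0 -22 -1; 0 0 0 0 0 -36 -1; 0 0 0 0 0 -52 -1; 0 0 0 0 0 -70 -1; 0 0 0 0 0 -88 -1; 0 0 0 0 0 -100 -1",
)

```text
time: 10.48
eef_pos: [0.5382, 0.0174, 0.2604]
tcp_rot: [-0.024, 1.0, -0.0, 0.001]
contact_force: [-0.5, 0.1, -0.5]
opening: 0.176
finger_force: 40.6
```

>>> send_rows(
  rows="0 0 0 0 0 -6 -1; 0 0 0 0 0 -10 -1; 0 0 0 0 0 -11 -1; 0 0 0 0 0 -11 -1; 0 0 0 0 0 -11 -1; 0 0 0 0 0 -11 -1",
)

```text
time: 11.22
eef_pos: [0.5376, 0.0175, 0.2692]
tcp_rot: [-0.024, 1.0, 0.0, -0.0]
contact_force: [-1.5, 0.7, -0.3]
opening: 0.176
finger_force: 40.6
```

```bash
python3 - <<'E'
from h import *
from scipy.optimize import minimize
to([.537,.017,.27],92.8)
p=ctrl.read_camera('side'); H=cv2.cvtColor(p['color'],cv2.COLOR_RGB2HSV)
m=((H[...,0]<=20)&(H[...,1]>180)&(H[...,2]>45)).astype(np.uint8); m[:,:250]=0; m[:,316:]=0; m[285:]=0
k,l,s,c=cv2.connectedComponentsWithStats(m)
for i in range(1,k):
    if s[i][4]>40: print(s[i],c[i].round(1))
a=np.linspace(0,2*np.pi,60)
for nm,L in (("lid",[(.234,.045),(.263,.045)]),("flask",[(0,.05),(.012,.052),(.116,.052)])):
    P=np.array([px([.5375+r*np.cos(t),.0175+r*np.sin(t),z],p) for z,r in L for t in a]); print(nm,P.min(0).round(1),P.max(0).round(1))
E
```

```text
t 11.225 turn [ 0. -0.  0.] shift [ 0.7 -0.5 -0.8] q [-0.16 -0.05  1.86  0.    1.33 -1.78] F [-1.5  0.7 -0.3] open 0.176 pos [0.5376 0.0175 0.2692]
[267 171  39  27 727] [286.7 185.5]
[ 266  213   42   63 1962] [286.4 247.8]
lid [265.1 167.2] [304.5 198.8]
flask [263.2 215.9] [305.7 277.5]
```

>>> send_rows(
  rows="0 0 0 0 0 0 -1; 0 0 0 0 0 0 -1; 0 0 0 0 0 0 -1; 0 0 0 0 0 0 -1; 0 0 0 0 0 0 -1; 0 0 0 0 0 0 -1; 0 0 0 0 0 0 -1; 0 0 0 0 0 0 -1",
)

```text
time: 12.28
eef_pos: [0.5378, 0.0175, 0.2695]
tcp_rot: [-0.024, 1.0, 0.0, -0.0]
contact_force: [-0.2, -0.5, -1.8]
opening: 0.173
finger_force: 40.6
```

>>> send_rows(
  rows="0 0 0 0 0 0 -1; 0 0 0 0 0 0 -1; 0 0 0 0 0 0 -1; 0 0 0 0 0 0 -1; 0 0 0 0 0 0 -1; 0 0 0 0 0 0 -1; 0 0 0 0 0 0 -1; 0 0 0 0 0 0 -1",
)

```text
time: 13.28
eef_pos: [0.5378, 0.0174, 0.2695]
tcp_rot: [-0.024, 1.0, 0.0, 0.0]
contact_force: [0.0, -0.4, -0.6]
opening: 0.174
finger_force: 40.6
```

>>> send_rows(
  rows="0 0 0 0 0 0 -1; 0 0 0 0 0 0 -1; 0 0 0 0 0 0 -1; 0 0 0 0 0 0 -1; 0 0 0 0 0 0 -1; 0 0 0 0 0 0 -1; 0 0 0 0 0 0 -1; 0 0 0 0 0 0 -1",
)

```text
time: 14.28
eef_pos: [0.5377, 0.0175, 0.2695]
tcp_rot: [-0.024, 1.0, 0.0, -0.0]
contact_force: [-0.8, -0.9, -1.5]
opening: 0.176
finger_force: 40.6
```

>>> send_rows(
  rows="0 0 0 0 0 0 -1; 0 0 0 0 0 0 -1; 0 0 0 0 0 0 -1; 0 0 0 0 0 0 -1; 0 0 0 0 0 0 -1; 0 0 0 0 0 0 -1; 0 0 0 0 0 0 -1; 0 0 0 0 0 0 -1",
)

```text
time: 15.28
eef_pos: [0.5378, 0.0174, 0.2695]
tcp_rot: [-0.024, 1.0, 0.0, -0.0]
contact_force: [0.7, -0.9, -1.0]
opening: 0.173
finger_force: 40.6
```

```bash
python3 - <<'E'
from h import *
to([.537,.017,.27],92.8)
for n in('side','top'):
    p=ctrl.read_camera(n)
    for t in('lid','flask'):
        for r in ctrl.look_for(p,t)[:2]: print(n,t,round(r['p'],2),w(r['position'],p).round(3))
print(ctrl.sign_off())
E
```

```text
t 15.275 turn [ 0. -0.  0.] shift [ 0.8 -0.4 -0.5] q [-0.16 -0.05  1.86  0.    1.33 -1.78] F [ 0.7 -0.9 -1. ] open 0.173 pos [0.5378 0.0174 0.2695]
side lid 0.86 [0.525 0.04  0.263]
side lid 0.68 [ 0.405 -0.007  0.022]
side flask 0.91 [0.527 0.053 0.098]
top lid 0.72 [ 0.742 -0.101  0.031]
top lid 0.59 [ 0.411 -0.024  0.02 ]
top flask 0.75 [ 0.511 -0.016  0.111]
the job is handed in; nothing more can be done
None
```

I turned the lid to the mark, lifted it off and held it still over the flask's mouth, about 9 to 10 cm above the rim, for about 4 s. I handed the job in at about 15 s with the lid still gripped; the flask looks upright and within about 5 mm of its start, and no verdict was returned.

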